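# Offer a coated plate over the edge of the plate warmer

### The arm

A 6-joint arm with a two-finger parallel gripper is mounted at the origin on a cart in front of the work surface, level with it; the furniture and walls round the work are solid. World frame = base frame: x ahead of the robot, y to its left, z up, the work surface at z = 0. Lengths are in m, angles in rad, forces in N, time in s.
With the tool pointing down it reaches from about 0.35 to 0.85 m from the base axis. Payload 8.1 kg.
Tool frame: the origin (TCP) lies at the centre of the arm's flange, where the gripper is bolted on; the fingertips stand 186 mm ahead of it and the grasp point (between the pads) lies 167 mm ahead of it; z points along the fingers, y is the line along which they close (so a half turn about z gives the same grasp; the last joint's range is limited). The gripper opens to 93 mm and grips with 3 to 60 N. Pads are 15 mm wide; open, the fingers measure 128 mm over their backs; the gripper's body (75 mm by 188 mm) begins 65 mm behind the grasp point.
Start: joints at [1.225, 0.13, 1.488, -0, 1.523, -0.085], TCP at [0.155, 0.58, 0.405] pointing down, gripper open.
Joint ranges: [-2.96, 2.96], [-0.89, 2.26], [0.02, 2.5], [-1.34, 4.48], [0, 2.73], [-2.66, 2.66]. Speed limits (rad/s): [2.39, 2.39, 2.79, 3.14, 3.14, 3.14].

### API

Orientations are given as a rotation vector (axis times angle).
In Python, from plant import read_state, read_camera, camera_params, robot gives the robot as it stands.
- The arm moves only by the tool carry_out, never from a script. Its argument "targets" is a list of rows, each an object of numbers: "hand": the opening in per cent of the stroke, from 0 (shut) to 100 (fully open); "x", "y", "z": the shift along the tool's x, y, z in m; "ax", "ay", "az": the turn, a rotation vector about the tool's x, y, z in rad. In form: [{"hand": .., "x": .., "y": .., "z": .., "ax": .., "ay": .., "az": ..}, ...]. A call has 1 to 8 rows; each row is the pose to reach, as a shift and turn from the pose commanded when the call began, along the tool's axes at that moment; what a row does not reach only later rows make up. A row lasts 1/8 s, in which the tool goes at most 62.5 mm and 10.7 degrees, less where a joint would pass 70% of its speed; a pose out of reach is approached as far as the arm can. A call with a gripper value outside its range is refused whole. The fingers move at their own pace and stop on an object; "newtons" is the grip in N (left out, the last holds). Time passes only in rows, so rows that repeat a pose let the fingers close. It gives the time, the measured TCP pose, the force, the opening and the grip force at its end, in the units of the state.
- read_state(): the state, without advancing time (a new reading comes with each control period).
- read_camera(name): name is "scene" or "top" or "wrist"; returns (picture, depth): 400x640x3 uint8, blue, green, red; 400x640 float32, m along the optical axis (not along the pixel's ray), 0 where there is no reading.
- camera_params(name): a dict with "fx", "fy", "cx", "cy" (pixels), "k1" (the pictures are not rectified: a ray, as slopes to the right and down, at radius r is drawn at 1 + k1 r^2 times it, then the intrinsics apply), "position" and "rotation" of the camera in the world. Camera axes: x right, y up, looking along -z (the intrinsics and any distortion apply to the point x, -y, -z); pixel columns grow to the right and rows downward; lengths in m; the calibration is good to about 2 mm. A picture is of the moment at which its call begins: read the wrist's pose just before it. camera_params takes no time and is no camera call; for the wrist camera it gives the pose at the moment of the call.
- robot.close_job(): hands the job in; it is judged then, once.
The state is a dict: "t": time; "q": joint angles; "dq": joint speeds; "joint_torque": joint torques, N m; "tool_pos": TCP position; "orientation": TCP orientation; "force": force on the tool from outside, world axes, zero at the start; "wrist_torque": the same for the moment, N m; "opening": finger opening in m; "gripper_force": force on a finger pad.
Only numpy, scipy, OpenCV 4.12 (cv2) and the standard library are available. Lean on these libraries where they do the work, as an engineer would, in place of code of your own. Each camera call takes 0.05 s, during which the arm holds its last target. There are 200 camera calls.

### The job

The cold plate warmer still holds a white-coated glass plate too flat to be taken up. With the fingertips, push the red knob of the swing stop until the stop arm stands fully out of the plate's way, then push the plate by its rear edge along the guide rails until about a third of it hangs over the warmer's front edge, so that the next person can take it by its bare glass. Do not touch the white layer, do not lift the plate, do not drive it against the stop, and leave the other things on the bench alone.

Things in the scene. Friction and masses are not known exactly. Their poses are not given: they have to be found in the camera images.
- warmer: Plate warmer, fixed: white box 170 x 170 mm, flat top 60 mm above the bench. Origin: centre of its underside; -x its front (unused controls), +y its left, z up. A dark bed level with the top runs from the front edge (x = -85 mm) to the rear edge (+85), between two steel guide rails 9 wide, 8 high, 104 mm apart inside (y -52 to +52), from x -57 to +83. Both ends of the bed are open.
- front_edge (a point): Middle of the top front edge of the warmer, at the level of the bed (60 mm above the bench); axes as the warmer's.
- plate: Glass plate 100 x 100 x 5 mm, about 0.16 kg, white layer on top. It lies flat on the bed between the rails, 2 mm play each side, its front edge at first 28 to 42 mm behind the warmer's front edge. Origin: centre of its underside; x, y along its edges, x parallel to the warmer's x (rear edge at +50 mm). It slides with friction and tips once more than half hangs out.
- layer: The hard white layer on the plate, 86 (x) x 90 (y) x 2 mm, from 5 to 7 mm above the bed; 7 mm of bare glass remain along the plate's front and rear edges, 5 mm along its sides. Origin: the plate's origin. The robot must not touch it.
- swing_stop (a joint): Angle (rad) of a flat steel lever, 12 mm wide, 0.5 to 9 mm above the top. 0: its arm, 66 mm long, points to the warmer's +y across the front mouth of the bed and blocks the plate. Grows as the arm swings forward, anticlockwise from above; 1.57: arm straight forward, end of travel 1.75. Clear of the plate's way above 1.4. Starts at 0 to 0.35; stays where left; about 1 N at the knob turns it.
- stop_pivot (a point): Upright pivot of the swing stop, on the top face at the warmer's front right corner, at (-75, -72) mm from the warmer's centre.
- stop_knob (a point): Middle of the upright red knob (15 mm diameter, 8 to 32 mm above the top face, this point 20 mm) on the stop's tail, 50 mm from the pivot, on the other side from the arm. At joint 0 it stands outside the warmer's right flank at y = -122 mm; as the stop opens it moves to the rear (+x), then inward (+y): at 1.57 it is at (-25, -72) mm from the warmer's centre.
- beaker: Clear beaker, 45 mm diameter, 58 mm high, on the bench left of the warmer; a bystander. Origin under its centre.
- vial_1: Vial with black cap, 15 mm diameter, 47 mm high, behind the warmer; a bystander. Origin under its centre.
- vial_2: Vial with blue cap, 15 mm diameter, 47 mm high, behind the warmer; a bystander. Origin under its centre.
- tweezers: Tweezers, 124 mm long, lying on the bench left of the warmer; a bystander. Origin under the middle.
- marker: Black and white marker pen, 135 mm long, lying on the bench to the right; a bystander. Origin under the middle.
- timer: Small white timer, 64 x 66 x 19 mm, on the bench to the right; a bystander. Origin under its centre.
- bottle_amber: Brown bottle, 56 mm diameter, 108 mm high, on the bench behind; a bystander. Origin under its centre.
There are look-alikes about, which are no part of the job. There is more than one size of the plate; the one meant has the size given above.

How it is judged:
By the outcome, as a careful person would: the job done as asked, in the order asked, and still so for the second after the job is handed in, with the robot touching nothing.
It also fails if it takes over 51 s, if anything falls off the work surface, if the arm or the gripper's body presses on something with over 40 N, if the wrist force passes 120 N, or if a joint passes its speed limit or range.

## Working session

There is one attempt and no reset: what is moved stays moved. The work goes in short steps, Python scripts to look and compute and a tool call to move; the robot and the scene stay as the last step left them, time stands still between calls to the robot, and variables do not carry over. Pictures are saved under pics/ and viewed, at most 10 in all, crops included, and the job is handed in when it is done.

Besides the shell and the picture viewer there is one more tool, called as name(argument=value, ...) on one line, values as JSON. carry_out: Moves the arm, as the interface text tells. Its arguments: {"type":"object","properties":{"targets":{"type":"array","items":{"type":"object","properties":{"hand":{"type":"number"},"x":{"type":"number"},"y":{"type":"number"},"z":{"type":"number"},"ax":{"type":"number"},"ay":{"type":"number"},"az":{"type":"number"}}}},"newtons":{"type":"number"}},"required":["targets"]}

```bash
mkdir -p pics; ls; cat > h.py <<'E'
import sys; sys.path.insert(0,'.')
import numpy as np, cv2
from scipy.spatial.transform import Rotation as R
from plant import read_state, read_camera, camera_params, robot
def rot(p):
    r=np.array(p['rotation'],float)
    return r if r.shape==(3,3) else (R.from_rotvec(r).as_matrix() if r.size==3 else R.from_quat(r).as_matrix())
def ray(p,u,v):
    K=np.array([[p['fx'],0,p['cx']],[0,p['fy'],p['cy']],[0,0,1.]])
    x,y=cv2.undistortPoints(np.array([[[u,v]]],float),K,np.array([p['k1'],0,0,0.]))[0,0]
    return np.array(p['position']),rot(p)@np.array([x,-y,-1])
def onz(p,u,v,z):
    o,d=ray(p,u,v); return o+d*(z-o[2])/d[2]
def proj(p,X):
    c=rot(p).T@(np.array(X)-p['position']); x,y=c[0]/-c[2],-c[1]/-c[2]
    s=1+p['k1']*(x*x+y*y); return np.array([p['cx']+p['fx']*x*s,p['cy']+p['fy']*y*s])
E
python3 - <<'E'
from h import *
for n in ['scene','top']:
    im,d=read_camera(n); cv2.imwrite(f'pics/{n}1.png',im); np.save(f'{n}_d.npy',d); print(n,camera_params(n))
s=read_state(); print(s['t'],s['tool_pos'],s['orientation'],s['opening'])
E
```

```text
pics
scene {'fx': 459.8986507983787, 'fy': 459.8986507983787, 'cx': 322.2610041194601, 'cy': 205.51717789625687, 'k1': -0.08372427179617517, 'position': array([ 0.09165374, -0.48692202,  1.14941699]), 'rotation': array([ 0.48453462, -0.2670396 , -0.96069698])}
top {'fx': 428.33314717069067, 'fy': 428.33314717069067, 'cx': 321.02073264647584, 'cy': 204.20712723419894, 'k1': -0.10982170549088664, 'position': array([ 0.45285517, -0.12357959,  1.04698133]), 'rotation': array([ 0.12886321, -0.17584025, -1.56739319])}
0.1 [0.15460256 0.5795202  0.40378507] [-4.08483492e-01 -3.11455139e+00  2.58482761e-03] 0.092803108039583
```

View pics/top1.png

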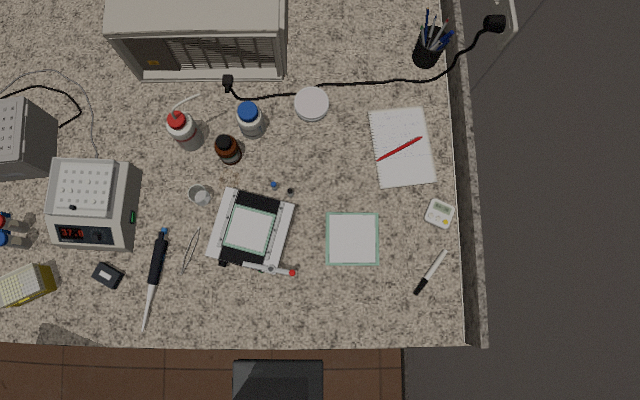

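View pics/scene1.png

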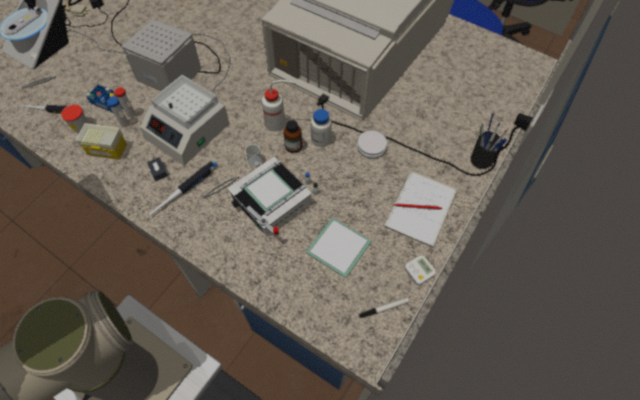

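The top view shows the warmer at about (250,230), its front facing down, the plate on it, the red knob at (292,272), and the vials at (274,184) and (291,190). The larger plate on the bench at (353,238) is a look-alike. Next I'll enlarge this area.

```bash
python3 - <<'E'
from h import *
im=cv2.imread('pics/top1.png'); c=im[165:290,190:315]
cv2.imwrite('pics/topc.png',cv2.resize(c,None,fx=4.8,fy=4.8,interpolation=cv2.INTER_CUBIC))
E
```

```text
(no output)
```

View pics/topc.png

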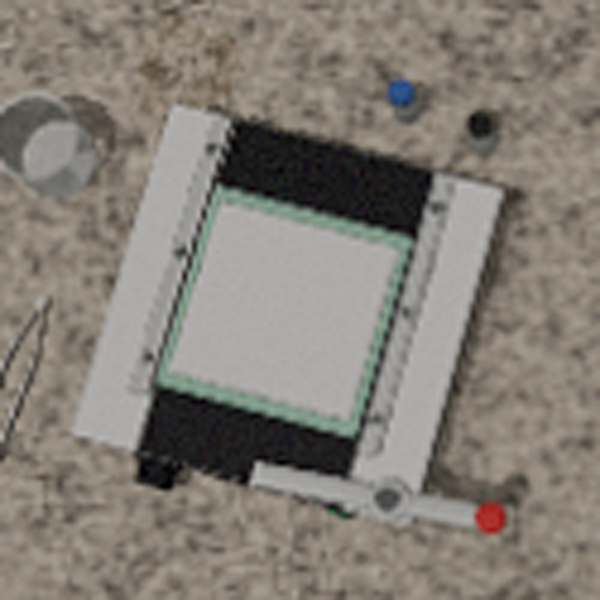

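The crop shows the warmer top corners at (175,105), (505,188) and (75,432). The plate corners are at (218,188), (414,240), (157,383) and (352,435), the pivot is at (390,498) and the knob top is at (490,517).

```bash
python3 - <<'E'
from h import *
p=camera_params('top')
f=lambda u,v,z: onz(p,190+(u+.5)/4.8-.5,165+(v+.5)/4.8-.5,z)
pl=[f(218,188,.065),f(414,240,.065),f(157,383,.065),f(352,435,.065)]
wa=[f(175,105,.06),f(505,188,.06),f(75,432,.06)]
P=f(390,498,.069);K=f(490,517,.092)
n=np.linalg.norm
print('plate sides',n(pl[0]-pl[1]),n(pl[2]-pl[3]),n(pl[0]-pl[2]),n(pl[1]-pl[3]))
print('warmer sides',n(wa[0]-wa[1]),n(wa[0]-wa[2]))
ang=lambda d:np.arctan2(d[1],d[0])
print('yaw', ang(pl[0]-pl[2]),ang(pl[1]-pl[3]),ang(pl[0]-pl[1])-np.pi/2,ang(pl[2]-pl[3])-np.pi/2,ang(wa[0]-wa[2]),ang(wa[0]-wa[1])-np.pi/2)
print('P',P,'K',K,n((P-K)[:2]),'plate c',np.mean(pl,0),'warmer c',(wa[1]+wa[2])/2)
y=np.mean([ang(pl[0]-pl[2]),ang(pl[1]-pl[3]),ang(pl[0]-pl[1])-np.pi/2,ang(pl[2]-pl[3])-np.pi/2,ang(wa[0]-wa[2]),ang(wa[0]-wa[1])-np.pi/2])
ex=np.array([np.cos(y),np.sin(y)]);ey=np.array([-ex[1],ex[0]])
c1=(wa[1]+wa[2])[:2]/2; c2=P[:2]+.075*ex+.072*ey
print(y,'centres',c1,c2,'plate from c1',[(np.mean(pl,0)[:2]-c)@np.c_[ex,ey] for c in(c1,c2)])
print('knob rel pivot',(K-P)[:2]@np.c_[ex,ey])
for n_,u,v,z in [('blue',400,92,.047),('black',481,125,.047)]:
  X=f(u,v,z);print(n_,X,[(X[:2]-c)@np.c_[ex,ey] for c in(c1,c2)])
d=np.load('top_d.npy');
for u,v in[(300,310),(300,150),(490,517)]: 
  a,b=190+u/4.8,165+v/4.8; o,r=ray(p,a,b); print((o+r*d[int(round(b)),int(round(a))])) 
E
```

```text
plate sides 0.09913568671350564 0.09703697614390369 0.09862231101828768 0.09825951725239764
warmer sides 0.16827343340151468 0.16640618459469084
yaw -0.2697188570138719 -0.29112373138857855 -0.26079949925567547 -0.2566356610792042 -0.2578509987507557 -0.24963456314780963
P [ 0.49701281 -0.03912646  0.069     ] K [ 0.48725522 -0.08718039  0.092     ] 0.04903459399640146 plate c [0.58658973 0.0130251  0.065     ] warmer c [0.58810225 0.01057902 0.06      ]
-0.26429388510598256 centres [0.58810225 0.01057902] [0.58821699 0.01078142] plate from c1 [array([-0.00209899,  0.00196603]), array([-0.00215687,  0.00174068])]
knob rel pivot [ 0.00313425 -0.04893432]
blue [ 0.69919124 -0.03894604  0.047     ] [array([ 0.12016898, -0.01878588]), array([ 0.1201111 , -0.01901123])]
black [ 0.6823219  -0.07957605  0.047     ] [array([ 0.11449909, -0.06241185]), array([ 0.1144412, -0.0626372])]
[0.58572537 0.00463645 0.0670553 ]
[0.66510116 0.00715962 0.062903  ]
[ 0.48634164 -0.08810525  0.09325894]
```

```bash
cat >> h.py <<'E'
Y=-.262; C=np.array([.5881,.0107])
EX=np.array([np.cos(Y),np.sin(Y)]);EY=np.array([-EX[1],EX[0]])
def plan(rows):
    "rows: (wx,wy,tipz) mm in warmer frame, world yaw of tool x (deg); prints tool shifts and az"
    s=read_state(); R0=R.from_rotvec(s['orientation'])
    tip=s['tool_pos']+R0.apply([0,0,.186]); w=(tip[:2]-C)@np.c_[EX,EY]
    x0=R0.apply([1,0,0]); print('t',s['t'],'tip warmer',np.round(w*1e3,1),'z',tip[2].round(4),'yaw',np.degrees(np.arctan2(x0[1],x0[0])).round(1),'F',np.round(s['force'],1),'q',np.round(s['q'],2))
    for wx,wy,z,yaw in rows:
        a=np.radians(yaw); Rt=R.from_matrix(np.array([[np.cos(a),np.sin(a),0],[np.sin(a),-np.cos(a),0],[0,0,-1]]).T if 0 else np.c_[[np.cos(a),np.sin(a),0],[np.sin(a),-np.cos(a),0],[0,0,-1]])
        t=np.r_[C+EX*wx/1e3+EY*wy/1e3,z/1e3+.186]
        print(np.round(R0.inv().apply(t-s['tool_pos']),4),np.round((R0.inv()*Rt).as_rotvec(),3))
E
python3 -c "
from h import *
plan([(-92,-148,200,29.9),(-92,-148,74,29.9)])"
```

```text
t 0.1 tip warmer [-566.1  436.8] z 0.2178 yaw 165.1 F [0.9 0.6 0.2] q [ 1.22  0.13  1.49  0.    1.52 -0.09]
[-0.4733 -0.5857  0.0187] [-1.000e-03  2.000e-03  2.359e+00]
[-0.4734 -0.5854  0.1447] [-1.000e-03  2.000e-03  2.359e+00]
```

carry_out(targets=[{"hand":0,"x":-0.473,"y":-0.586,"z":0.01,"ax":0,"ay":0,"az":2.36},{"hand":0,"x":-0.473,"y":-0.586,"z":0.01,"ax":0,"ay":0,"az":2.36},{"hand":0,"x":-0.473,"y":-0.586,"z":0.01,"ax":0,"ay":0,"az":2.36},{"hand":0,"x":-0.473,"y":-0.586,"z":0.01,"ax":0,"ay":0,"az":2.36},{"hand":0,"x":-0.473,"y":-0.586,"z":0.01,"ax":0,"ay":0,"az":2.36},{"hand":0,"x":-0.473,"y":-0.586,"z":0.01,"ax":0,"ay":0,"az":2.36},{"hand":0,"x":-0.473,"y":-0.586,"z":0.01,"ax":0,"ay":0,"az":2.36},{"hand":0,"x":-0.473,"y":-0.586,"z":0.01,"ax":0,"ay":0,"az":2.36}], newtons=10)

```text
t: 1.1
tool_pos: [0.3579, 0.121, 0.398]
orientation: [2.428, 1.994, 0.001]
force: [1.7, 0.2, -0.0]
opening: 0.0176
gripper_force: 0.0
```

```bash
python3 -c "
from h import *
plan([(-92,-148,200,29.9),(-92,-148,74,29.9)])"
```

```text
t 1.1 tip warmer [-250.8   47. ] z 0.212 yaw 78.8 F [ 1.7  0.2 -0. ] q [ 0.19 -0.51  2.06  0.    1.59  0.39]
[-0.205   0.1456  0.012 ] [ 0.    -0.001  0.853]
[-0.205   0.1456  0.138 ] [ 0.    -0.001  0.853]
```

carry_out(targets=[{"hand":0,"x":-0.205,"y":0.146,"z":0.012,"ax":0,"ay":0,"az":0.853},{"hand":0,"x":-0.205,"y":0.146,"z":0.012,"ax":0,"ay":0,"az":0.853},{"hand":0,"x":-0.205,"y":0.146,"z":0.012,"ax":0,"ay":0,"az":0.853},{"hand":0,"x":-0.205,"y":0.146,"z":0.012,"ax":0,"ay":0,"az":0.853},{"hand":0,"x":-0.205,"y":0.146,"z":0.04,"ax":0,"ay":0,"az":0.853},{"hand":0,"x":-0.205,"y":0.146,"z":0.08,"ax":0,"ay":0,"az":0.853},{"hand":0,"x":-0.205,"y":0.146,"z":0.08,"ax":0,"ay":0,"az":0.853},{"hand":0,"x":-0.205,"y":0.146,"z":0.08,"ax":0,"ay":0,"az":0.853}])

```text
t: 2.1
tool_pos: [0.4627, -0.1059, 0.3193]
orientation: [3.032, 0.82, 0.001]
force: [0.7, 0.4, -0.1]
opening: 0.0002
gripper_force: 0.0
```

```bash
python3 - <<'E'
from h import *
plan([(-92,-148,75,29.9)])
p=camera_params('wrist'); im,d=read_camera('wrist'); cv2.imwrite('pics/w1.png',im)
for n,x,y,z in [('knob',-72,-122,92),('pivot',-75,-72,69),('prr',48,-48,65)]:
    print(n,proj(p,np.r_[C+EX*x/1e3+EY*y/1e3,z/1e3]))
E
```

```text
t 2.1 tip warmer [ -90.8 -145.2] z 0.1333 yaw 30.3 F [ 0.7  0.4 -0.1] q [-0.33 -0.16  1.93 -0.    1.37  0.71]
[-0.0028  0.0012  0.0583] [ 0.001 -0.     0.006]
knob [316.78875011 180.89019903]
pivot [267.71556778 132.01969244]
prr [363.69269022 -16.95545759]
```

View pics/w1.png

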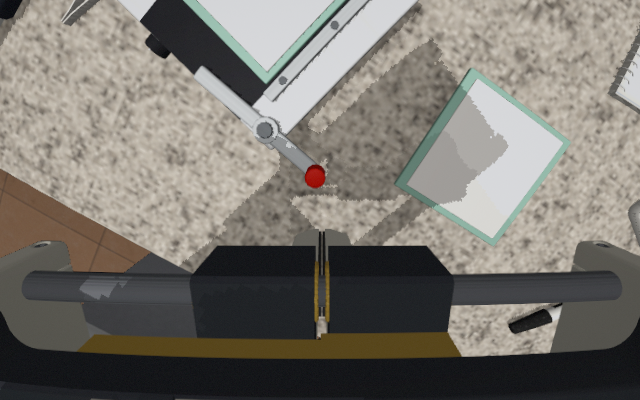

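The wrist view confirms the estimate: the knob is at (315,177) against a predicted (317,181), and the pivot at (265,130) against (268,132). I'll go down and push along tool +x.

carry_out(targets=[{"hand":0,"x":0,"y":0.001,"z":0.03,"ax":0,"ay":0,"az":0},{"hand":0,"x":0,"y":0.001,"z":0.058,"ax":0,"ay":0,"az":0},{"hand":0,"x":0,"y":0.001,"z":0.058,"ax":0,"ay":0,"az":0},{"hand":0,"x":0.01,"y":0.001,"z":0.058,"ax":0,"ay":0,"az":0},{"hand":0,"x":0.018,"y":0.001,"z":0.058,"ax":0,"ay":0,"az":0},{"hand":0,"x":0.026,"y":0.001,"z":0.058,"ax":0,"ay":0,"az":0},{"hand":0,"x":0.034,"y":0.001,"z":0.058,"ax":0,"ay":0,"az":0},{"hand":0,"x":0.042,"y":0.001,"z":0.058,"ax":0,"ay":0,"az":0}])

```text
t: 3.15
tool_pos: [0.5003, -0.0856, 0.2613]
orientation: [3.032, 0.819, 0.002]
force: [-1.3, -2.6, 0.7]
opening: 0.0004
gripper_force: 0.9
```

```bash
python3 -c "
from h import *
plan([])"
```

```text
t 3.15 tip warmer [ -59.5 -115.8] z 0.0753 yaw 30.2 F [-1.3 -2.6  0.7] q [-0.27 -0.    1.9  -0.    1.24  0.77]
```

carry_out(targets=[{"hand":0,"x":0.008,"y":0,"z":0,"ax":0,"ay":0,"az":0},{"hand":0,"x":0.016,"y":0,"z":0,"ax":0,"ay":0,"az":0},{"hand":0,"x":0.024,"y":0,"z":0,"ax":0,"ay":0,"az":0},{"hand":0,"x":0.03,"y":0,"z":0,"ax":0,"ay":0,"az":0},{"hand":0,"x":0.035,"y":0,"z":0,"ax":0,"ay":0,"az":0},{"hand":0,"x":0.038,"y":0,"z":0,"ax":0,"ay":0,"az":0},{"hand":0,"x":0.038,"y":0,"z":0,"ax":0,"ay":0,"az":0}])

```text
t: 4.03
tool_pos: [0.5322, -0.0666, 0.26]
orientation: [3.033, 0.82, 0.0]
force: [-2.1, -0.2, -1.6]
opening: 0.0004
gripper_force: 0.7
```

```bash
python3 - <<'E'
from h import *
plan([])
im,d=read_camera('top'); im2,_=read_camera('wrist')
a=cv2.resize(im[165:290,190:315],(400,400),interpolation=cv2.INTER_CUBIC); cv2.imwrite('pics/c2.png',np.hstack([a,cv2.resize(im2[:250],(400,156)) if 0 else im2[:400,120:520]]))
E
```

```text
t 4.025 tip warmer [-33.9 -89.1] z 0.074 yaw 30.2 F [-2.1 -0.2 -1.6] q [-0.22  0.08  1.82 -0.    1.25  0.82]
```

View pics/c2.png

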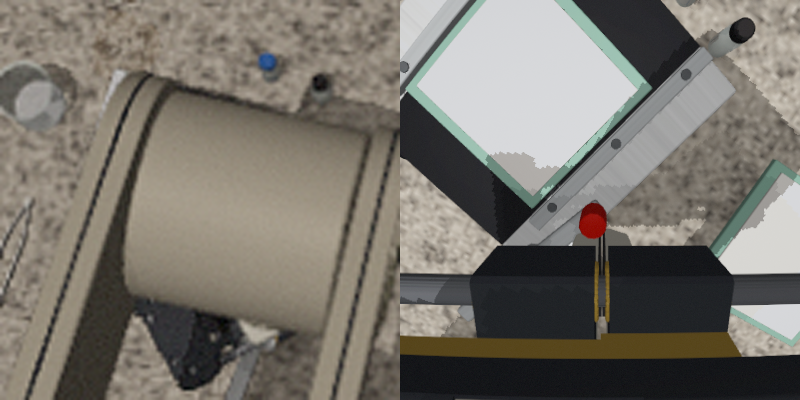

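The wrist half shows the finger behind the knob, with the knob top at wrist pixel about (313,222). Now I'll turn that into a stop angle.

```bash
python3 - <<'E'
from h import *
p=camera_params('wrist')
for v in(217,222,227):
    X=onz(p,313,v,.092); w=(X[:2]-C)@np.c_[EX,EY]*1e3-[-75,-72]; print(v,w,np.linalg.norm(w),np.arctan2(w[0],-w[1]))
E
```

```text
217 [53.29646026  0.72021543] 53.30132630888884 1.5843088863727173
222 [51.35549161 -1.20686356] 51.369670411290926 1.547300466368984
227 [49.39687326 -3.15126193] 49.49728820821144 1.5070878943122727
```

carry_out(targets=[{"hand":0,"x":0.002,"y":0,"z":0,"ax":0,"ay":0,"az":0},{"hand":0,"x":0.0035,"y":0,"z":0,"ax":0,"ay":0,"az":0},{"hand":0,"x":0.0035,"y":0,"z":0,"ax":0,"ay":0,"az":0},{"hand":0,"x":-0.01,"y":0,"z":0,"ax":0,"ay":0,"az":0},{"hand":0,"x":-0.03,"y":0,"z":0,"ax":0,"ay":0,"az":0},{"hand":0,"x":-0.03,"y":0,"z":-0.06,"ax":0,"ay":0,"az":0},{"hand":0,"x":-0.03,"y":0,"z":-0.1,"ax":0,"ay":0,"az":0},{"hand":0,"x":-0.03,"y":0,"z":-0.1,"ax":0,"ay":0,"az":0}])

```text
t: 5.12
tool_pos: [0.5072, -0.0826, 0.3652]
orientation: [3.028, 0.818, 0.013]
force: [-0.4, -0.2, -1.0]
opening: 0.0007
gripper_force: 0.0
```

```bash
python3 - <<'E'
from h import *
plan([(80,-2,130,-15),(80,0,63,-15)])
p=camera_params('wrist'); im,d=read_camera('wrist'); cv2.imwrite('pics/w3.png',im)
E
```

```text
t 5.125 tip warmer [ -52.1 -111.1] z 0.1792 yaw 30.2 F [-0.4 -0.2 -1. ] q [-0.26 -0.09  1.78 -0.    1.44  0.78]
[0.1714 0.0179 0.0505] [ 0.004 -0.009  0.789]
[0.1724 0.0161 0.1175] [ 0.004 -0.009  0.789]
```

View pics/w3.png

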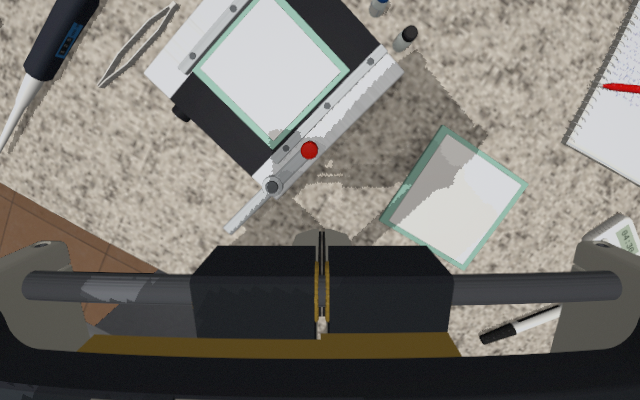

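The wrist view shows the stop swung forward, with the knob at (309,150), the pivot at (272,186), the arm end at (229,229) and the plate's rear-right corner at (349,71). I'll compute the angle, then turn so the camera faces forward for the plate push.

```bash
python3 - <<'E'
from h import *
p=camera_params('wrist')
f=lambda u,v,z:(onz(p,u,v,z)[:2]-C)@np.c_[EX,EY]*1e3
K,P,A,L=f(309,148,.092),f(272,186,.069),f(229,229,.069),f(349,71,.065)
print(K,P,A,'corner',L); d=P-A; print(np.arctan2(d[0],-d[1]),np.arctan2(*( (K-P)*[1,-1])))
plan([(78,0,150,165)])
E
```

```text
[-25.31429731 -68.77009789] [-76.50450662 -69.50737683] [-137.45547693  -68.82004244] corner [ 45.13767657 -46.92718512]
1.5595199638827197 1.5851980645161445
t 5.175 tip warmer [ -53.6 -111. ] z 0.1765 yaw 30.2 F [ 0.4 -0.4 -0.7] q [-0.26 -0.09  1.78 -0.    1.44  0.78]
[0.1721 0.0159 0.0273] [ 0.007  0.003 -2.352]
```

carry_out(targets=[{"hand":0,"x":0.172,"y":0.016,"z":0.0,"ax":0,"ay":0,"az":-2.352},{"hand":0,"x":0.172,"y":0.016,"z":0.0,"ax":0,"ay":0,"az":-2.352},{"hand":0,"x":0.172,"y":0.016,"z":0.0,"ax":0,"ay":0,"az":-2.352},{"hand":0,"x":0.172,"y":0.016,"z":0.0,"ax":0,"ay":0,"az":-2.352},{"hand":0,"x":0.172,"y":0.016,"z":0.0,"ax":0,"ay":0,"az":-2.352},{"hand":0,"x":0.172,"y":0.016,"z":0.0,"ax":0,"ay":0,"az":-2.352},{"hand":0,"x":0.172,"y":0.016,"z":0.0,"ax":0,"ay":0,"az":-2.352},{"hand":0,"x":0.172,"y":0.016,"z":0.0,"ax":0,"ay":0,"az":-2.352}])

```text
t: 6.18
tool_pos: [0.6623, -0.0092, 0.3579]
orientation: [-1.651, -2.67, 0.002]
force: [-0.2, 0.2, -0.2]
opening: 0.0003
gripper_force: 0.0
```

```bash
python3 -c "
from h import *
plan([(72,0,150,165),(72,0,90,165)])"
```

```text
t 6.175 tip warmer [76.4 -0.1] z 0.1719 yaw 116.5 F [-0.2  0.2 -0.2] q [-0.09  0.32  1.35 -0.    1.47 -0.55]
[ 0.0032 -0.0035  0.0219] [-0.001 -0.002 -0.846]
[ 0.0031 -0.0034  0.0819] [-0.001 -0.002 -0.846]
```

carry_out(targets=[{"hand":0,"x":0.003,"y":-0.0035,"z":0.01,"ax":0,"ay":0,"az":-0.846},{"hand":0,"x":0.003,"y":-0.0035,"z":0.02,"ax":0,"ay":0,"az":-0.846},{"hand":0,"x":0.003,"y":-0.0035,"z":0.03,"ax":0,"ay":0,"az":-0.846},{"hand":0,"x":0.003,"y":-0.0035,"z":0.05,"ax":0,"ay":0,"az":-0.846},{"hand":0,"x":0.003,"y":-0.0035,"z":0.07,"ax":0,"ay":0,"az":-0.846},{"hand":0,"x":0.003,"y":-0.0035,"z":0.082,"ax":0,"ay":0,"az":-0.846},{"hand":0,"x":0.003,"y":-0.0035,"z":0.082,"ax":0,"ay":0,"az":-0.846}])

```text
t: 7.05
tool_pos: [0.6575, -0.0079, 0.2759]
orientation: [-0.423, -3.11, 0.0]
force: [-0.6, -0.5, 0.8]
opening: 0.0007
gripper_force: 0.0
```

```bash
python3 - <<'E'
from h import *
plan([(68,0,62.5,165),(-10,0,62.5,165)])
p=camera_params('wrist'); im,d=read_camera('wrist'); cv2.imwrite('pics/w4.png',im)
for x,y,z in [(48,48,65),(48,-48,65),(-52,50,65),(-85,0,60)]: print(proj(p,np.r_[C+EX*x/1e3+EY*y/1e3,z/1e3]))
E
```

```text
t 7.05 tip warmer [71.2 -0.1] z 0.0899 yaw 164.5 F [-0.6 -0.5  0.8] q [-0.09  0.37  1.44  0.    1.33 -1.39]
[ 0.0037 -0.0001  0.0274] [-0.001 -0.003 -0.008]
[ 0.0817 -0.0007  0.0277] [-0.001 -0.003 -0.008]
[394.57414595 194.49418327]
[249.18417803 195.75796002]
[404.91084435  29.62497499]
[319.85912859 -27.10648728]
```

View pics/w4.png

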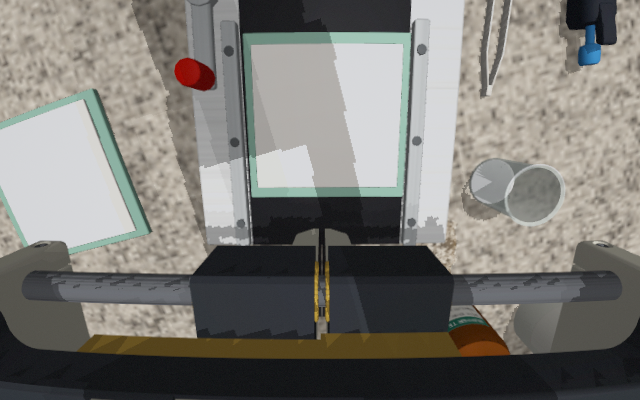

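The wrist view shows the plate's rear edge at v≈196, where predicted (195), with clear bed behind it and the rails centred at u≈327. I'll go down behind the plate.

carry_out(targets=[{"hand":0,"x":0.001,"y":0.002,"z":0.015,"ax":0,"ay":0,"az":-0.008},{"hand":0,"x":0.001,"y":0.002,"z":0.022,"ax":0,"ay":0,"az":-0.008},{"hand":0,"x":0.001,"y":0.002,"z":0.026,"ax":0,"ay":0,"az":-0.008},{"hand":0,"x":0.001,"y":0.002,"z":0.0275,"ax":0,"ay":0,"az":-0.008},{"hand":0,"x":0.001,"y":0.002,"z":0.0275,"ax":0,"ay":0,"az":-0.008},{"hand":0,"x":0.001,"y":0.002,"z":0.0275,"ax":0,"ay":0,"az":-0.008}])

```text
t: 7.85
tool_pos: [0.658, -0.0056, 0.251]
orientation: [0.407, 3.115, 0.0]
force: [-0.8, -0.7, -1.3]
opening: 0.0002
gripper_force: 0.0
```

```bash
python3 - <<'E'
from h import *
plan([(-10,0,62.5,165)])
E
```

```text
t 7.85 tip warmer [71.9  2.4] z 0.065 yaw 165.1 F [-0.8 -0.7 -1.3] q [-0.09  0.4   1.46  0.    1.28 -1.4 ]
[ 0.0818 -0.0022  0.0024] [0.    0.001 0.002]
```

carry_out(targets=[{"hand":0,"x":0,"y":0,"z":0.001,"ax":0,"ay":0,"az":0},{"hand":0,"x":0,"y":0,"z":0.001,"ax":0,"ay":0,"az":0}])

```text
t: 8.1
tool_pos: [0.6579, -0.0056, 0.2496]
orientation: [0.407, 3.115, -0.0]
force: [0.3, -0.3, 0.3]
opening: 0.0003
gripper_force: 0.0
```

carry_out(targets=[{"hand":0,"x":0,"y":0,"z":0,"ax":0,"ay":0,"az":0}])

```text
t: 8.22
tool_pos: [0.6579, -0.0056, 0.2496]
orientation: [0.407, 3.115, 0.0]
force: [-0.2, 0.0, 0.0]
opening: 0.0004
gripper_force: 0.0
```

carry_out(targets=[{"hand":0,"x":0,"y":0,"z":0,"ax":0,"ay":0,"az":0}])

```text
t: 8.35
tool_pos: [0.6579, -0.0056, 0.2496]
orientation: [0.407, 3.115, -0.0]
force: [-0.5, 0.1, -0.4]
opening: 0.0009
gripper_force: 0.0
```

carry_out(targets=[{"hand":0,"x":0,"y":0,"z":0,"ax":0,"ay":0,"az":0}])

```text
t: 8.48
tool_pos: [0.6579, -0.0055, 0.2496]
orientation: [0.407, 3.115, 0.0]
force: [0.7, -0.4, -0.3]
opening: 0.0002
gripper_force: 0.0
```

carry_out(targets=[{"hand":0,"x":0.004,"y":0,"z":0.0012,"ax":0,"ay":0,"az":0},{"hand":0,"x":0.01,"y":0,"z":0.0012,"ax":0,"ay":0,"az":0},{"hand":0,"x":0.014,"y":0,"z":0.0012,"ax":0,"ay":0,"az":0},{"hand":0,"x":0.018,"y":0,"z":0.0012,"ax":0,"ay":0,"az":0},{"hand":0,"x":0.022,"y":0,"z":0.0012,"ax":0,"ay":0,"az":0},{"hand":0,"x":0.026,"y":0,"z":0.0012,"ax":0,"ay":0,"az":0},{"hand":0,"x":0.03,"y":0,"z":0.0012,"ax":0,"ay":0,"az":0}])

```text
t: 9.35
tool_pos: [0.6287, 0.0022, 0.2485]
orientation: [0.407, 3.115, -0.0]
force: [0.3, -0.5, -0.5]
opening: 0.0008
gripper_force: 0.4
```

```bash
python3 - <<'E'
from h import *
plan([(-10,2,62.5,165)])
p=camera_params('wrist'); im,d=read_camera('wrist'); cv2.imwrite('pics/w5.png',im)
E
```

```text
t 9.35 tip warmer [41.4  2.3] z 0.0625 yaw 165.1 F [ 0.3 -0.5 -0.5] q [-0.08  0.33  1.55 -0.    1.26 -1.39]
[ 0.0514 -0.0002 -0.    ] [0.    0.    0.002]
```

View pics/w5.png

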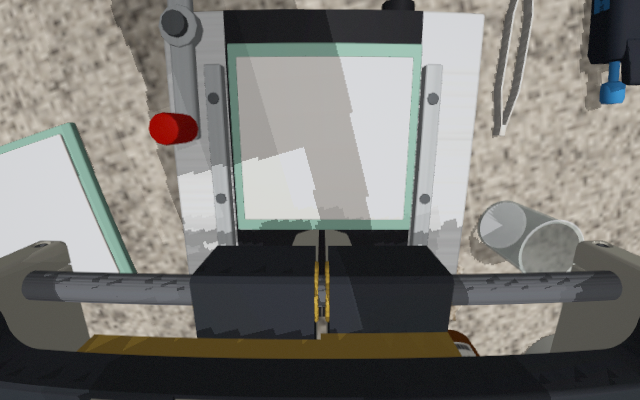

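The wrist view shows the plate's rear edge at v≈230 against the fingertips, its front edge at v≈43 and the warmer front at v≈11. Measuring these positions.

```bash
python3 - <<'E'
from h import *
p=camera_params('wrist')
f=lambda u,v,z:(onz(p,u,v,z)[:2]-C)@np.c_[EX,EY]*1e3
for n,u,v,z in [('front edge',326,43,.065),('rear',370,230,.065),('warmer front',450,12,.06),('warmer front mid',330,11,.06),('pivot',175,25,.069),('FL',423,43,.065),('FR',228,44,.065)]: print(n,f(u,v,z))
E
```

```text
front edge [-67.65680292   4.10039175]
rear [32.31402664 30.17982722]
warmer front [-85.14403486  68.55893338]
warmer front mid [-84.436875     6.16242844]
pivot [-76.10646215 -70.96449754]
FL [-68.27776701  53.62280474]
FR [-67.55935948 -45.87129508]
```

carry_out(targets=[{"hand":0,"x":0.005,"y":0,"z":0,"ax":0,"ay":0,"az":0},{"hand":0,"x":0.01,"y":0,"z":0,"ax":0,"ay":0,"az":0},{"hand":0,"x":0.015,"y":0,"z":0,"ax":0,"ay":0,"az":0},{"hand":0,"x":0.02,"y":0,"z":0,"ax":0,"ay":0,"az":0},{"hand":0,"x":0.025,"y":0,"z":0,"ax":0,"ay":0,"az":0},{"hand":0,"x":0.03,"y":0,"z":0,"ax":0,"ay":0,"az":0},{"hand":0,"x":0.034,"y":0,"z":0,"ax":0,"ay":0,"az":0},{"hand":0,"x":0.037,"y":0,"z":0,"ax":0,"ay":0,"az":0}])

```text
t: 10.4
tool_pos: [0.5929, 0.0117, 0.2485]
orientation: [0.407, 3.115, 0.0]
force: [1.8, -0.2, 0.7]
opening: 0.0006
gripper_force: 0.8
```

carry_out(targets=[{"hand":0,"x":0.003,"y":0,"z":0,"ax":0,"ay":0,"az":0},{"hand":0,"x":0.006,"y":0,"z":0,"ax":0,"ay":0,"az":0},{"hand":0,"x":0.008,"y":0,"z":0,"ax":0,"ay":0,"az":0},{"hand":0,"x":0.008,"y":0,"z":0,"ax":0,"ay":0,"az":0}])

```text
t: 10.9
tool_pos: [0.5852, 0.0138, 0.2483]
orientation: [-0.407, -3.115, 0.0]
force: [0.5, -0.4, -0.6]
opening: 0.0007
gripper_force: 0.4
```

```bash
python3 - <<'E'
from h import *
plan([])
p=camera_params('wrist'); im,d=read_camera('wrist'); cv2.imwrite('pics/w6.png',im)
E
```

```text
t 10.9 tip warmer [-3.7  2.2] z 0.0623 yaw 165.1 F [ 0.5 -0.4 -0.6] q [-0.06  0.22  1.68  0.    1.24 -1.38]
```

View pics/w6.png

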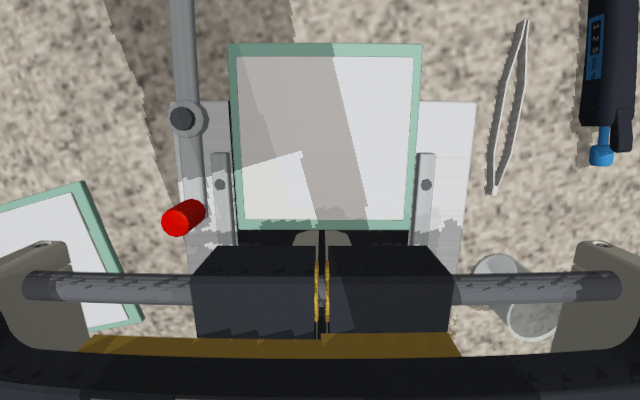

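The plate's front edge is at v≈44, the warmer front edge at v≈101 (u 450), and the stop arm is clear to the left of the plate.

```bash
python3 - <<'E'
from h import *
p=camera_params('wrist')
f=lambda u,v,z:(onz(p,u,v,z)[:2]-C)@np.c_[EX,EY]*1e3
for n,u,v,z in [('front edge',326,44,.065),('rear',370,230,.065),('warmer front',450,101,.06)]: print(n,f(u,v,z))
E
```

```text
front edge [-111.84735614    3.95554898]
rear [-12.44671758  30.00070414]
warmer front [-84.98220441  71.94963475]
```

carry_out(targets=[{"hand":0,"x":0.003,"y":0,"z":0,"ax":0,"ay":0,"az":0},{"hand":0,"x":0.005,"y":0,"z":0,"ax":0,"ay":0,"az":0},{"hand":0,"x":0.006,"y":0,"z":0,"ax":0,"ay":0,"az":0},{"hand":0,"x":0.006,"y":0,"z":0,"ax":0,"ay":0,"az":0},{"hand":0,"x":-0.002,"y":0,"z":0,"ax":0,"ay":0,"az":0},{"hand":0,"x":-0.015,"y":0,"z":0,"ax":0,"ay":0,"az":0},{"hand":0,"x":-0.02,"y":0,"z":-0.02,"ax":0,"ay":0,"az":0},{"hand":0,"x":-0.03,"y":0,"z":-0.07,"ax":0,"ay":0,"az":0}])

```text
t: 11.95
tool_pos: [0.6138, 0.0059, 0.3171]
orientation: [-0.406, -3.109, 0.0]
force: [0.3, -0.9, -0.3]
opening: 0.0006
gripper_force: 0.0
```

carry_out(targets=[{"hand":0,"x":0,"y":0,"z":-0.03,"ax":0,"ay":0,"az":0},{"hand":0,"x":0,"y":0,"z":-0.03,"ax":0,"ay":0,"az":0},{"hand":0,"x":0,"y":0,"z":-0.03,"ax":0,"ay":0,"az":0}])

```text
t: 12.32
tool_pos: [0.6144, 0.006, 0.3484]
orientation: [-0.407, -3.115, 0.0]
force: [-0.3, 0.6, -0.8]
opening: 0.0003
gripper_force: 0.0
```

```bash
python3 - <<'E'
from h import *
plan([])
p=camera_params('wrist'); im,d=read_camera('wrist'); cv2.imwrite('pics/w7.png',im)
E
```

```text
t 12.325 tip warmer [26.6  2.2] z 0.1624 yaw 165.1 F [-0.3  0.6 -0.8] q [-0.07  0.2   1.51 -0.    1.43 -1.38]
```

View pics/w7.png

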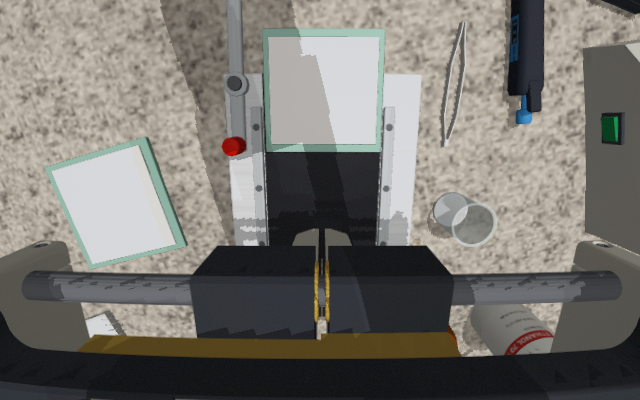

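The plate's front edge is at v≈29, its rear edge at v≈151 and the warmer front at v≈74. The stop is straight forward with its knob at (233,147). The hand touches nothing.

```bash
python3 - <<'E'
from h import *
p=camera_params('wrist')
f=lambda u,v,z:(onz(p,u,v,z)[:2]-C)@np.c_[EX,EY]*1e3
for n,u,v,z in [('front edge',324,29,.065),('rear',350,152,.065),('warmer front',405,74,.06),('pivot',236,84,.069),('knob',233,147,.092)]: print(n,f(u,v,z))
E
```

```text
front edge [-118.42310793    3.59452983]
rear [-19.46839283  26.60345992]
warmer front [-85.11199699  72.38197813]
pivot [-75.64038754 -68.83271945]
knob [-25.65023344 -67.70910175]
```

The plate overhangs by 33.3 mm and the stop stands at about 1.59 rad. I'm handing the job in.

```bash
python3 -c "
from h import *
print(robot.close_job())"
```

```text
the job is handed in; nothing more can be done
None
```

I swung the stop fully clear (about 1.59 rad), pushed the plate by its rear edge until about 33 mm of it overhangs the warmer's front edge, and handed the job in at about 12.5 s with the robot touching nothing.

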